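Rack the injected moulds for cooling in reverse order

ROBOT

A 6-joint arm with a two-finger parallel gripper is mounted at the origin on the work surface; the furniture and walls round the work are solid. World frame = base frame: x ahead of the robot, y to its left, z up, the work surface at z = 0. Lengths are in m, angles in rad, forces in N, time in s.
With the tool pointing down it reaches from about 0.225 to 0.875 m from the base axis. Payload 3.4 kg.
Tool frame: the origin (TCP) lies on the mounting face of the last link; the fingertips stand 173 mm ahead of it and the grasp point (between the pads) lies 155 mm ahead of it; z points along the fingers, y is the direction in which the jaws open and shut (so a half turn about z gives the same grasp; the last joint's range is limited). The gripper opens to 85 mm and grips with 20 to 120 N. Pads are 22 mm wide; open, the fingers measure 114 mm over their backs; the gripper's body (76 mm by 85 mm) begins 54 mm behind the grasp point. The pads swing forward as they close: fully open they stand 13 mm farther back than shut.
Start: joints at [1.164, 0.276, 1.505, -0, 1.361, -0.121], TCP at [0.162, 0.552, 0.405] pointing down, gripper open.
Joint ranges: [-2.89, 2.89], [-0.75, 2.08], [0.22, 2.7], [-1.18, 4.32], [0.11, 2.71], [-2.7, 2.7]. Speed limits (rad/s): [2.57, 2.57, 3.14, 3.14, 3.14, 3.14].

INTERFACE

Orientations are given as a 3x3 rotation matrix whose columns are the frame's x, y, z axes.
In Python, from rig import monitor, capture, get_calibration, workorder gives the robot as it stands.
- The arm moves only by the tool send_rows, never from a script. Its argument "steps" is a list of rows, each an object with "offset": the shift along the tool's x, y, z in m, a list of three; "twist": the turn about the tool's z in degrees. In form: [{"offset": [dx, dy, dz], "twist": twist}, ...]. A call has 1 to 8 rows; each row is the pose to reach, as a shift and turn from the pose measured when the call began, along the tool's axes at that moment; what a row does not reach only later rows make up. A row lasts 1/12 s, in which the tool goes at most 41.7 mm and 7.16 degrees, less where a joint would pass 70% of its speed; a pose out of reach is approached as far as the arm can. A call with a gripper value outside its range is refused whole. "claw" is the finger opening in m, from 0 to 0.0854, set as the call begins (left out, the last holds). The fingers move at their own pace and stop on an object; "force" is the grip in N (left out, the last holds). Time passes only in rows, so rows that repeat a pose let the fingers close. It gives the time, the measured TCP pose, the force and the opening at its end, in the units of the state.
- monitor.read_state(): the state, without advancing time (a new reading comes with each control period).
- capture(name): name is "scene" or "top" or "wrist"; returns the picture (480x640x3 uint8, blue, green, red); there is no depth.
- get_calibration(name): a dict with "fx", "fy", "cx", "cy" (pixels), "T" (4x4, takes a point from camera to world coordinates). Camera axes: x right, y up, looking along -z (the intrinsics and any distortion apply to the point x, -y, -z); pixel columns grow to the right and rows downward; lengths in m; the calibration is good to about 2 mm. A picture is of the moment at which its call begins: read the wrist's pose just before it. get_calibration takes no time and is no camera call; for the wrist camera it gives the pose at the moment of the call.
- workorder.sign_off(): hands the job in, once; it reports no verdict.
The state is a dict: "time_s": time; "q": joint angles; "qd": joint speeds; "effort": joint torques, N m; "tcp_pos": TCP position; "ee_rot": TCP orientation; "force": force on the tool from outside, world axes, zero at the start; "ft_torque": the same for the moment, N m; "grip_width": opening from 0.0 (shut) to 1.0 (fully open).
Only numpy, scipy, OpenCV 4.12 (cv2) and the standard library are available. Lean on these libraries where they do the work, as an engineer would, in place of code of your own. Each camera call takes 0.05 s, during which the arm holds its last target. There are 200 camera calls.

TASK

Move the four labelled rubber moulds from their carriers on the wooden board onto the bars of the metal cooling rack in the reverse order: the mould that is farthest left on the board goes on the bar farthest right on the rack, the second from the left on the second from the right, and so on. Each mould must lie flat, label up, centred and square on its bar between the end stops. Leave the empty carriers standing where they are, and leave the tape, cutters and bottle alone.

Things in the scene. Friction and masses are not known exactly. Their poses are not given: they have to be found in the camera images.
- mould_red_mid (a point): brown rubber mould block with a red label on its top face, loose, 50 (own x) x 76 (own y) x 22 mm (own z, up), 0.11 kg; the point is its very centre, 11 mm above its underside. Grasp it across its 50 mm width. At the start it lies flat in the red carrier, label up, its own y axis roughly along the row's depth (world x); its centre is then 22 mm above the table
- mould_yellow_mid (a point): brown rubber mould block with a yellow label on its top face, loose, 50 (own x) x 76 (own y) x 22 mm (own z, up), 0.11 kg; the point is its very centre, 11 mm above its underside. Grasp it across its 50 mm width. At the start it lies flat in the yellow carrier, label up, its own y axis roughly along the row's depth (world x); its centre is then 22 mm above the table
- mould_blue_mid (a point): brown rubber mould block with a blue label on its top face, loose, 50 (own x) x 76 (own y) x 22 mm (own z, up), 0.11 kg; the point is its very centre, 11 mm above its underside. Grasp it across its 50 mm width. At the start it lies flat in the blue carrier, label up, its own y axis roughly along the row's depth (world x); its centre is then 22 mm above the table
- mould_white_mid (a point): brown rubber mould block with a white label on its top face, loose, 50 (own x) x 76 (own y) x 22 mm (own z, up), 0.11 kg; the point is its very centre, 11 mm above its underside. Grasp it across its 50 mm width. At the start it lies flat in the white carrier, label up, its own y axis roughly along the row's depth (world x); its centre is then 22 mm above the table
- carrier_red: light loose grey plastic carrier (0.05 kg) with red end stops, 106 (own x) x 38 (own y) mm, floor 5 mm thick; at each end a stop 6 mm thick rises 8 mm above the floor, 94 mm clear between them; both long sides are open and the mould overhangs them by 6 mm. Origin: centre of its underside. It stands on the wooden board and shows where the red mould had its place in the row
- carrier_yellow: light loose grey plastic carrier (0.05 kg) with yellow end stops, 106 (own x) x 38 (own y) mm, floor 5 mm thick; at each end a stop 6 mm thick rises 8 mm above the floor, 94 mm clear between them; both long sides are open and the mould overhangs them by 6 mm. Origin: centre of its underside. It stands on the wooden board and shows where the yellow mould had its place in the row
- carrier_blue: light loose grey plastic carrier (0.05 kg) with blue end stops, 106 (own x) x 38 (own y) mm, floor 5 mm thick; at each end a stop 6 mm thick rises 8 mm above the floor, 94 mm clear between them; both long sides are open and the mould overhangs them by 6 mm. Origin: centre of its underside. It stands on the wooden board and shows where the blue mould had its place in the row
- carrier_white: light loose grey plastic carrier (0.05 kg) with white end stops, 106 (own x) x 38 (own y) mm, floor 5 mm thick; at each end a stop 6 mm thick rises 8 mm above the floor, 94 mm clear between them; both long sides are open and the mould overhangs them by 6 mm. Origin: centre of its underside. It stands on the wooden board and shows where the white mould had its place in the row
- board: fixed thin brown wooden board, 130 (own x) x 345 (own y) x 6 mm, on which the four carriers stand in a row along its y axis, about 84 mm apart (about +126, +42, -42, -126 mm in own y); origin: centre of its underside; own +y is to the robot's left, +x away from the robot (within 5 degrees)
- rack: fixed grey cooling rack, 130 (own x) x 345 (own y) mm, 6 mm thick base; four raised aluminium bars (the places) at own x 0, own y +126, +42, -42, -126 mm. Bar: 38 mm wide (y), top 16 mm above table, 8 mm high end stops, 102 mm clear between them along x. A mould lies lengthwise along x, its centre then 27 mm above table. Origin: centre of underside; +y to robot's left, +x away (within 5 deg)
- tape: roll of white tape lying flat, 58 mm across, 24 mm high; loose bystander beside the work, to be left alone; origin: centre of its underside
- cutters: side cutters with blue handles lying flat, 60 x 105 x 12 mm; loose bystander beside the work, to be left alone; origin: centre of its underside
- flux: small white square bottle with a grey cap, 46 x 46 x 71 mm; loose bystander beside the work, to be left alone; origin: centre of its underside
Not all that is in view belongs to the job. Leave any purple look-alike of the carrier_yellow alone.

How it is judged:
At the end, for the whole second after the job is handed in: Each mould lies flat (within 0.12 rad), label up and at rest on the rack bar that mirrors its carrier's place in the row on the board (leftmost to rightmost, and so on), its centre within 15 mm of the bar's centre along and across, its length within 0.25 rad of the bar's (((y of carrier_red in the frame of board between 0.091 and 0.161 m and y of mould_red_mid in the frame of rack between -0.141 and -0.111 m) or (y of carrier_red in the frame of board between 0.007 and 0.077 m and y of mould_red_mid in the frame of rack between -0.057 and -0.027 m) or (y of carrier_red in the frame of board between -0.077 and -0.007 m and y of mould_red_mid in the frame of rack between 0.027 and 0.057 m) or (y of carrier_red in the frame of board between -0.161 and -0.091 m and y of mould_red_mid in the frame of rack between 0.111 and 0.141 m)) and x of mould_red_mid in the frame of rack between -0.015 and 0.015 m and z of mould_red_mid in the frame of rack between 0.022 and 0.032 m and angle between each of mould_red_mid, mould_yellow_mid, mould_blue_mid, mould_white_mid's own z axis and vertical below 0.12 rad and angle between the y axis of each of mould_red_mid, mould_yellow_mid, mould_blue_mid, mould_white_mid and the x axis of rack, either way round below 0.25 rad and linear speed of each of mould_red, mould_yellow, mould_blue, mould_white below 0.02 m/s and ((y of carrier_yellow in the frame of board between 0.091 and 0.161 m and y of mould_yellow_mid in the frame of rack between -0.141 and -0.111 m) or (y of carrier_yellow in the frame of board between 0.007 and 0.077 m and y of mould_yellow_mid in the frame of rack between -0.057 and -0.027 m) or (y of carrier_yellow in the frame of board between -0.077 and -0.007 m and y of mould_yellow_mid in the frame of rack between 0.027 and 0.057 m) or (y of carrier_yellow in the frame of board between -0.161 and -0.091 m and y of mould_yellow_mid in the frame of rack between 0.111 and 0.141 m)) and x of mould_yellow_mid in the frame of rack between -0.015 and 0.015 m and z of mould_yellow_mid in the frame of rack between 0.022 and 0.032 m and ((y of carrier_blue in the frame of board between 0.091 and 0.161 m and y of mould_blue_mid in the frame of rack between -0.141 and -0.111 m) or (y of carrier_blue in the frame of board between 0.007 and 0.077 m and y of mould_blue_mid in the frame of rack between -0.057 and -0.027 m) or (y of carrier_blue in the frame of board between -0.077 and -0.007 m and y of mould_blue_mid in the frame of rack between 0.027 and 0.057 m) or (y of carrier_blue in the frame of board between -0.161 and -0.091 m and y of mould_blue_mid in the frame of rack between 0.111 and 0.141 m)) and x of mould_blue_mid in the frame of rack between -0.015 and 0.015 m and z of mould_blue_mid in the frame of rack between 0.022 and 0.032 m and ((y of carrier_white in the frame of board between 0.091 and 0.161 m and y of mould_white_mid in the frame of rack between -0.141 and -0.111 m) or (y of carrier_white in the frame of board between 0.007 and 0.077 m and y of mould_white_mid in the frame of rack between -0.057 and -0.027 m) or (y of carrier_white in the frame of board between -0.077 and -0.007 m and y of mould_white_mid in the frame of rack between 0.027 and 0.057 m) or (y of carrier_white in the frame of board between -0.161 and -0.091 m and y of mould_white_mid in the frame of rack between 0.111 and 0.141 m)) and x of mould_white_mid in the frame of rack between -0.015 and 0.015 m and z of mould_white_mid in the frame of rack between 0.022 and 0.032 m); the robot touches nothing.
It fails at once if a carrier is dragged along (over 25 mm) or tipped over (distance of any of carrier_red, carrier_yellow, carrier_blue, carrier_white from where it was at the start of the episode above 0.025 m or angle between any of carrier_red, carrier_yellow, carrier_blue, carrier_white's own z axis and vertical above 0.6 rad).
It fails at once if the tape, cutters or bottle are pushed away (over 30 mm) (distance of any of tape, cutters, flux from where it was at the start of the episode above 0.03 m).
It also fails if it takes over 93 s, if anything falls off the work surface, if the arm or the gripper's body presses on something with over 40 N, if the wrist force passes 120 N, or if a joint passes its speed limit or range.

## Working session

There is one attempt and no reset: what is moved stays moved. The work goes in short steps, Python scripts to look and compute and a tool call to move; the robot and the scene stay as the last step left them, time stands still between calls to the robot, and variables do not carry over. Pictures are saved under pics/ and viewed, about 12 in all and at most 16, crops included, and the job is handed in when it is done.

Besides the shell and the picture viewer there is one more tool, called after ">>>" as name([rows], argument=value, ...), one row to a line, values as JSON. send_rows: Moves the arm, as the interface text tells. Its arguments: {"type":"object","properties":{"steps":{"type":"array"},"claw":{"type":"number"},"force":{"type":"number"}},"required":["steps"]}

```bash
mkdir -p pics; ls; python3 - <<'E'
from rig import monitor,capture,get_calibration
import cv2,numpy as np
s=monitor.read_state();print(s['time_s'],s['tcp_pos'],np.round(s['ee_rot'],4).tolist(),s['grip_width'])
for n in['top','scene']:
    cv2.imwrite(f'pics/{n}0.png',capture(n));c=get_calibration(n);print(n,{k:(np.round(v,4).tolist() if k=='T' else v) for k,v in c.items()})
E
```

```text
pics
0.0 [0.16200561 0.55148438 0.4038456 ] [[-0.9594, 0.2819, -0.0007], [0.2819, 0.9594, -0.0017], [0.0002, -0.0018, -1.0]] 0.9996140427920518
top {'fx': 503.3092935515392, 'fy': 503.3092935515392, 'cx': 308.3564138563985, 'cy': 243.016331098466, 'T': [[-0.0671, 0.9693, -0.2363, 0.2568], [-0.9977, -0.0658, 0.0135, -0.0112], [-0.0024, 0.2367, 0.9716, 1.1637], [0.0, 0.0, 0.0, 1.0]]}
scene {'fx': 529.8996251399002, 'fy': 529.8996251399002, 'cx': 319.38853739186203, 'cy': 234.45576312518781, 'T': [[0.6313, 0.4101, -0.6582, -0.4707], [-0.7754, 0.3483, -0.5267, -0.7872], [0.0133, 0.8429, 0.5379, 0.8369], [0.0, 0.0, 0.0, 1.0]]}
```

View pics/top0.png

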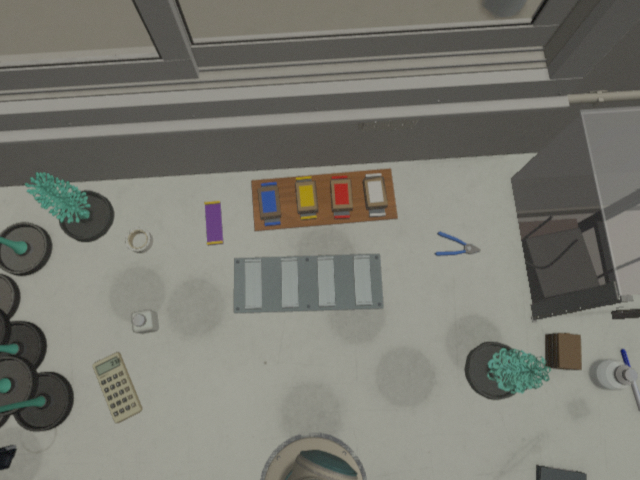

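View pics/scene0.png

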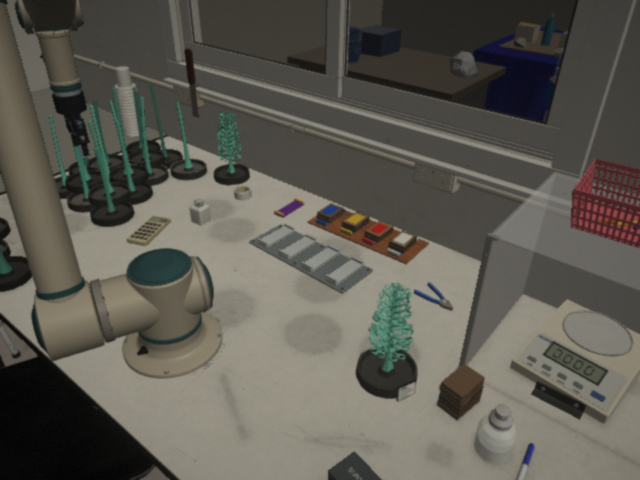

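Top view: the row from left to right is blue (270,201), yellow (307,196), red (341,195), white (375,191). The rack bars are at (253,283), (290,281), (327,280) and (363,279). The purple/yellow strip at (214,223) is off the board and is the decoy. I'll enlarge this area to measure it.

```bash
python3 - <<'E'
import cv2
a=cv2.imread('pics/top0.png')
cv2.imwrite('pics/c1.png',cv2.resize(a[160:240,240:400],None,fx=5,fy=5,interpolation=cv2.INTER_CUBIC))
cv2.imwrite('pics/c2.png',cv2.resize(a[245:320,230:390],None,fx=5,fy=5,interpolation=cv2.INTER_CUBIC))
E
```

```text
(no output)
```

View pics/c1.png

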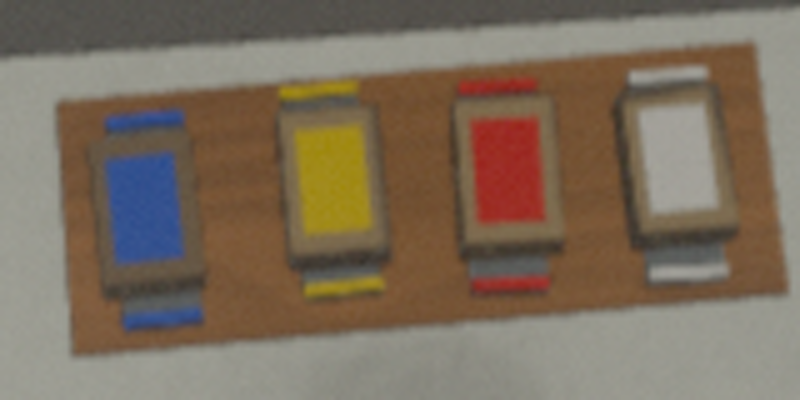

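View pics/c2.png

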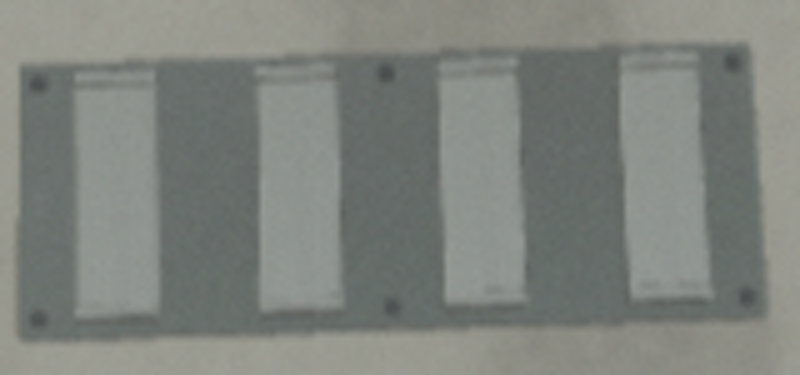

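```bash
cat > h.py <<'E'
import numpy as np
from rig import get_calibration
def unproj(cam,uv,z,c=None):
    c=c or get_calibration(cam);T=np.array(c['T']);uv=np.atleast_2d(np.array(uv,float))
    d=np.c_[(uv[:,0]-c['cx'])/c['fx'],-(uv[:,1]-c['cy'])/c['fy'],-np.ones(len(uv))]@T[:3,:3].T
    return (T[:3,3]+d*((z-T[2,3])/d[:,2])[:,None])[:,:2]
def quad(P): # TL TR BR BL seen from above, image up=+x
    l=((P[0]-P[3])+(P[1]-P[2]))/2; w=((P[0]-P[1])+(P[3]-P[2]))/2
    return P.mean(0),np.linalg.norm(l),np.linalg.norm(w),np.degrees(np.arctan2(l[1],l[0])),np.degrees(np.arctan2(-w[0],w[1]))
E
python3 - <<'E'
from h import *
def f(p,o): return (np.array(p)+.5)/5-.5+o
L=dict(blue=[(107,155),(175,150),(185,261),(116,266)],yellow=[(295,128),(367,123),(374,232),(303,237)],red=[(470,120),(540,116),(546,219),(478,224)],white=[(637,106),(712,100),(719,211),(648,216)])
pr=lambda n,q:print(n,np.round(q[0],4),np.round(q[1:],4))
for k,v in L.items(): pr(k,quad(unproj('top',f(v,(240,160)),.033)))
pr('board',quad(unproj('top',f([(57,101),(753,44),(788,293),(73,354)],(240,160)),.006)))
q=quad(unproj('top',f([(22,66),(748,43),(767,316),(18,340)],(230,245)),.006));pr('rack',q)
a=np.radians(q[4])
for y in(.126,.042,-.042,-.126):print(y,np.round(q[0]+y*np.array([-np.sin(a),np.cos(a)]),4))
B=[[(75,84),(156,84),(159,314),(76,318)],[(258,80),(338,78),(343,305),(260,311)],[(439,76),(520,72),(526,298),(445,304)],[(620,71),(700,66),(712,295),(630,299)]]
for b in B: pr('bar',quad(unproj('top',f(b,(230,245)),.016)))
E
```

```text
blue [0.6397 0.0595] [0.0553 0.0324 1.8676 0.4951]
yellow [ 0.6475 -0.0305] [ 0.0545  0.0339 -0.0639  0.3161]
red [ 0.647  -0.1129] [ 0.0518  0.0328 -1.0641  0.0281]
white [ 0.6472 -0.194 ] [ 0.0554  0.0348 -1.2394  0.6433]
board [ 0.6456 -0.0708] [0.1282 0.3427 1.2833 1.125 ]
rack [ 0.4444 -0.0188] [ 0.1284  0.3427 -2.2649 -2.0289]
0.126 [0.4488 0.1071]
0.042 [0.4459 0.0232]
-0.042 [ 0.4429 -0.0608]
-0.126 [ 0.4399 -0.1447]
bar [0.4469 0.1067] [ 0.1078  0.0377 -1.8636 -2.4917]
bar [0.4442 0.0224] [ 0.1065  0.0376 -2.4733 -1.0636]
bar [ 0.4413 -0.0618] [ 0.1057  0.0374 -2.8274 -0.3201]
bar [ 0.4378 -0.1461] [ 0.1064  0.0374 -2.5853 -0.6536]
```

```bash
cat >> h.py <<'E'
from rig import monitor
def go(*targets):
    """targets (x,y,z,yaw deg): print offset mm in tool axes and twist from the present pose; yaw 0 = jaws along world y"""
    s=monitor.read_state();R=np.array(s['ee_rot']);p=np.array(s['tcp_pos'])
    yaw=np.degrees(np.arctan2(-R[0,1],R[1,1]))
    print('t',round(s['time_s'],2),'tcp',np.round(p,4),'yaw',round(yaw,2),'tilt',np.round(R[:2,2],4),'w',round(s['grip_width'],3),'F',np.round(s['force'],1))
    for t in targets: print(t,'->',np.round(R.T@(np.array(t[:3])-p),4),round(yaw-t[3],2))
E
python3 -c "
from h import *
go((.55,-.03,.36,0),(.55,-.03,.40,0))"
```

```text
t 0.1 tcp [0.162  0.5515 0.4039] yaw -16.37 tilt [-0.0007 -0.0015] w 1.003 F [-0.1 -0.8  0.5]
(0.55, -0.03, 0.36, 0) -> [-0.5362 -0.4485  0.0445] -16.37
(0.55, -0.03, 0.4, 0) -> [-0.5362 -0.4485  0.0045] -16.37
```

>>> send_rows([
  {"offset": [-0.03, -0.025, 0], "twist": -2},
  {"offset": [-0.06, -0.05, 0], "twist": -4},
  {"offset": [-0.09, -0.075, 0], "twist": -6},
  {"offset": [-0.12, -0.1, 0], "twist": -8},
  {"offset": [-0.15, -0.125, 0], "twist": -10},
  {"offset": [-0.18, -0.15, 0], "twist": -12},
  {"offset": [-0.21, -0.175, 0], "twist": -14},
  {"offset": [-0.24, -0.2, 0], "twist": -16.4},
], claw=0.066, force=40)

```text
time_s: 0.77
tcp_pos: [0.3363, 0.2902, 0.404]
ee_rot: [[-1.0, -0.003, -0.001], [-0.003, 1.0, -0.002], [0.001, -0.002, -1.0]]
force: [1.9, 0.4, -0.0]
grip_width: 0.771
```

```bash
python3 -c "
from h import *
go((.55,-.03,.40,0))"
```

```text
t 0.77 tcp [0.3363 0.2902 0.404 ] yaw 0.16 tilt [-0.0009 -0.0017] w 0.771 F [ 1.9  0.4 -0. ]
(0.55, -0.03, 0.4, 0) -> [-0.2129 -0.3208  0.0043] 0.16
```

>>> send_rows([
  {"offset": [-0.025, -0.03, 0], "twist": 0},
  {"offset": [-0.05, -0.06, 0], "twist": 0},
  {"offset": [-0.075, -0.09, 0], "twist": 0},
  {"offset": [-0.1, -0.12, 0], "twist": 0},
  {"offset": [-0.125, -0.15, 0], "twist": 0},
  {"offset": [-0.15, -0.18, 0], "twist": 0},
  {"offset": [-0.175, -0.21, 0], "twist": 0},
  {"offset": [-0.2, -0.24, 0], "twist": 0},
])

```text
time_s: 1.43
tcp_pos: [0.5377, 0.0489, 0.4039]
ee_rot: [[-1.0, -0.002, -0.002], [-0.002, 1.0, -0.001], [0.002, -0.001, -1.0]]
force: [0.6, 0.2, -0.6]
grip_width: 0.774
```

>>> send_rows([
  {"offset": [-0.01, -0.03, 0], "twist": 0},
  {"offset": [-0.02, -0.06, 0], "twist": 0},
  {"offset": [-0.02, -0.08, 0], "twist": 0},
  {"offset": [-0.02, -0.09, 0], "twist": 0},
  {"offset": [-0.02, -0.09, 0], "twist": 0},
  {"offset": [-0.02, -0.09, 0], "twist": 0},
])

```text
time_s: 1.93
tcp_pos: [0.5575, -0.0407, 0.4037]
ee_rot: [[-1.0, -0.001, -0.003], [-0.001, 1.0, -0.0], [0.003, -0.0, -1.0]]
force: [-0.1, 0.3, -0.4]
grip_width: 0.77
```

```bash
python3 -c "
from h import *
from rig import capture
import cv2
go((.64,.0595,.30,1))
c=get_calibration('wrist');print(np.round(c['T'],3).tolist())
cv2.imwrite('pics/w0.png',capture('wrist'));import json;c['T']=np.array(c['T']).tolist();json.dump(c,open('w0.json','w'))"
```

```text
t 1.93 tcp [ 0.5575 -0.0407  0.4037] yaw 0.08 tilt [-0.0026 -0.0001] w 0.77 F [-0.1  0.3 -0.4]
(0.64, 0.0595, 0.3, 1) -> [-0.0829  0.1001  0.1034] -0.92
[[-0.002, -0.954, -0.301, 0.48], [1.0, -0.002, -0.001, -0.039], [0.0, -0.301, 0.954, 0.372], [0.0, 0.0, 0.0, 1.0]]
```

View pics/w0.png

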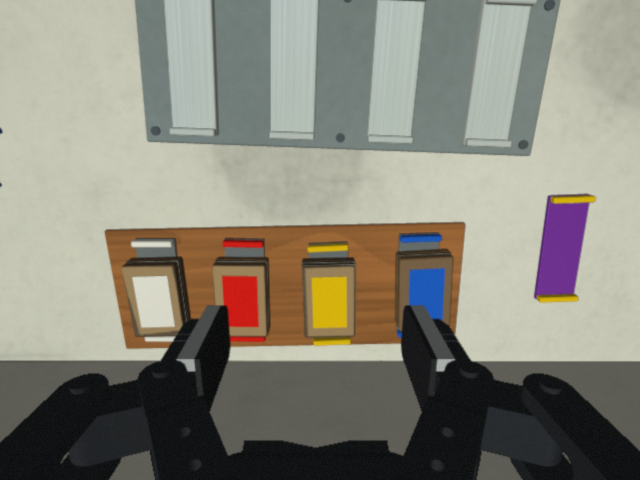

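The wrist view shows white (153,301), red (240,301), yellow (329,302) and blue (427,293, partly hidden by a finger). The purple strip at (563,248) carries no mould and stays out of it. Next I'll compare these positions with the top view.

```bash
python3 - <<'E'
from h import *
import json
c=json.load(open('w0.json'))
L=dict(white=[(174,326),(142,327),(132,276),(169,276)],red=[(258,326),(225,326),(222,276),(256,276)],yellow=[(346,327),(313,327),(312,277),(346,277)])
for k,v in L.items():
    q=quad(unproj(0,v,.033,c));print(k,np.round(q[0],4),np.round(q[1:],4))
print('blue top edge',unproj(0,[(410,269),(444,268)],.033,c).round(4))
print('rack corners near',unproj(0,[(148,141),(529,155)],.006,c).round(4))
print('bar ends(x+ stop top)',unproj(0,[(170,132),(216,130),(270,135),(314,134),(368,138),(412,137),(467,142),(511,142)],.024,c).round(4))
go((.64,.0605,.30,1),(.64,.0605,.183,1))
E
```

```text
white [ 0.647  -0.1889] [0.0518 0.0321 0.9105 1.0454]
red [ 0.6466 -0.1088] [ 0.0512  0.0312 -0.5149  0.0927]
yellow [ 0.6475 -0.026 ] [0.0513 0.0312 1.225  0.0926]
blue top edge [[0.6139 0.0468]
 [0.6129 0.0776]]
rack corners near [[ 0.5032 -0.1877]
 [ 0.5148  0.1524]]
bar ends(x+ stop top) [[ 0.4947 -0.1611]
 [ 0.493  -0.1224]
 [ 0.4969 -0.0773]
 [ 0.4961 -0.0404]
 [ 0.4992  0.0051]
 [ 0.4984  0.0421]
 [ 0.5024  0.0889]
 [ 0.5023  0.126 ]]
t 1.98 tcp [ 0.5575 -0.0401  0.4039] yaw 0.14 tilt [-0.0021 -0.0002] w 0.775 F [-0.  -1.  -0.8]
(0.64, 0.0605, 0.3, 1) -> [-0.083   0.1004  0.1037] -0.86
(0.64, 0.0605, 0.183, 1) -> [-0.0832  0.1004  0.2207] -0.86
```

>>> send_rows([
  {"offset": [-0.02, 0.025, 0.02], "twist": -0.5},
  {"offset": [-0.04, 0.05, 0.04], "twist": -1},
  {"offset": [-0.06, 0.075, 0.06], "twist": -1.4},
  {"offset": [-0.08, 0.1, 0.09], "twist": -1.4},
  {"offset": [-0.082, 0.103, 0.12], "twist": -1.4},
  {"offset": [-0.082, 0.103, 0.15], "twist": -1.4},
  {"offset": [-0.082, 0.103, 0.15], "twist": -1.4},
  {"offset": [-0.082, 0.103, 0.15], "twist": -1.4},
])

```text
time_s: 2.65
tcp_pos: [0.6378, 0.0648, 0.2524]
ee_rot: [[-1.0, -0.029, -0.007], [-0.029, 1.0, 0.0], [0.007, 0.0, -1.0]]
force: [-0.6, 0.1, -0.0]
grip_width: 0.772
```

```bash
python3 -c "
from h import *
from rig import capture
import cv2
go((.639,.063,.183,1.5))
c=get_calibration('wrist');print(np.round(c['T'],4).tolist())
cv2.imwrite('pics/w1.png',capture('wrist'))"
```

```text
t 2.65 tcp [0.6378 0.0648 0.2524] yaw 1.66 tilt [-0.0066  0.0002] w 0.772 F [-0.6  0.1 -0. ]
(0.639, 0.063, 0.183, 1.5) -> [-0.0016 -0.0018  0.0694] 0.16
[[-0.0295, -0.9545, -0.2967, 0.5605], [0.9996, -0.0279, -0.0096, 0.0639], [0.0009, -0.2968, 0.9549, 0.2211], [0.0, 0.0, 0.0, 1.0]]
```

View pics/w1.png

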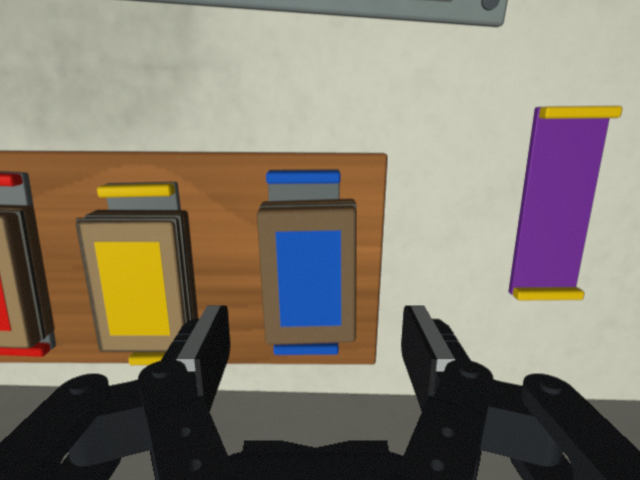

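The blue label has corners (276,232), (340,231), (341,326), (280,327). It sits between the fingers, whose midpoint is at about column 316.

```bash
python3 -c "
from h import *
q=quad(unproj('wrist',[(341,326),(280,327),(276,232),(340,231)],.033));print(q)
q=quad(unproj('wrist',[(167,335),(106,337),(95,242),(158,242)],.033));print(q)
go((*q[0],.183,0))"
```

```text
(array([0.64323273, 0.06278817]), np.float64(0.05267252864724954), np.float64(0.03201820701334721), np.float64(2.7848511773342004), np.float64(2.6290935352459472))
(array([ 0.65143041, -0.02880794]), np.float64(0.052992777723066896), np.float64(0.03209355740851989), np.float64(-0.6817740667492003), np.float64(2.719273136872484))
t 2.7 tcp [0.6388 0.0642 0.2545] yaw 1.62 tilt [-0.0019  0.    ] w 0.775 F [ 1.1 -1.1  0.3]
(np.float64(0.651430413393438), np.float64(-0.02880793857293138), 0.183, 0) -> [-0.0101 -0.0934  0.0715] 1.62
```

>>> send_rows([
  {"offset": [-0.003, -0.001, 0.02], "twist": -0.7},
  {"offset": [-0.003, -0.001, 0.04], "twist": -0.7},
  {"offset": [-0.003, -0.001, 0.055], "twist": -0.7},
  {"offset": [-0.003, -0.001, 0.065], "twist": -0.7},
  {"offset": [-0.003, -0.001, 0.0705], "twist": -0.7},
  {"offset": [-0.003, -0.001, 0.0705], "twist": -0.7},
  {"offset": [-0.003, -0.001, 0.0705], "twist": -0.7},
])

```text
time_s: 3.28
tcp_pos: [0.6422, 0.0632, 0.1854]
ee_rot: [[-0.999, -0.04, 0.0], [-0.04, 0.999, 0.0], [-0.0, 0.0, -1.0]]
force: [-0.1, 0.4, -0.2]
grip_width: 0.772
```

>>> send_rows([
  {"offset": [0, 0, 0], "twist": 0},
  {"offset": [0, 0, 0], "twist": 0},
  {"offset": [0, 0, 0], "twist": 0},
  {"offset": [0, 0, 0], "twist": 0},
  {"offset": [0, 0, 0], "twist": 0},
  {"offset": [0, 0, 0], "twist": 0},
], claw=0.03, force=40)

```text
time_s: 3.78
tcp_pos: [0.6431, 0.0632, 0.1872]
ee_rot: [[-0.999, -0.04, 0.004], [-0.04, 0.999, -0.0], [-0.004, -0.0, -1.0]]
force: [0.1, 0.4, 6.6]
grip_width: 0.581
```

```bash
python3 -c "
from h import *
go((.4385,-.141,.24,-2))"
```

```text
t 3.78 tcp [0.6431 0.0632 0.1872] yaw 2.31 tilt [ 0.004 -0.   ] w 0.581 F [0.1 0.4 6.6]
(0.4385, -0.141, 0.24, -2) -> [ 0.2124 -0.1958 -0.0536] 4.31
```

>>> send_rows([
  {"offset": [0, 0, -0.02], "twist": 0},
  {"offset": [0, 0, -0.05], "twist": 0},
  {"offset": [0, 0, -0.08], "twist": 0},
  {"offset": [0, 0, -0.1], "twist": 0},
  {"offset": [0, 0, -0.1], "twist": 0},
  {"offset": [0, 0, -0.1], "twist": 0},
])

```text
time_s: 4.28
tcp_pos: [0.6428, 0.0632, 0.2885]
ee_rot: [[-0.999, -0.04, 0.007], [-0.04, 0.999, -0.0], [-0.007, -0.0, -1.0]]
force: [0.1, 0.1, -0.7]
grip_width: 0.578
```

```bash
python3 -c "
from h import *
from rig import capture
import cv2
go((.4385,-.141,.285,-2))
cv2.imwrite('pics/w2.png',capture('wrist'))"
```

```text
t 4.28 tcp [0.6428 0.0632 0.2885] yaw 2.31 tilt [ 0.007 -0.   ] w 0.578 F [ 0.1  0.1 -0.7]
(0.4385, -0.141, 0.285, -2) -> [ 0.2124 -0.1958  0.0021] 4.31
```

View pics/w2.png

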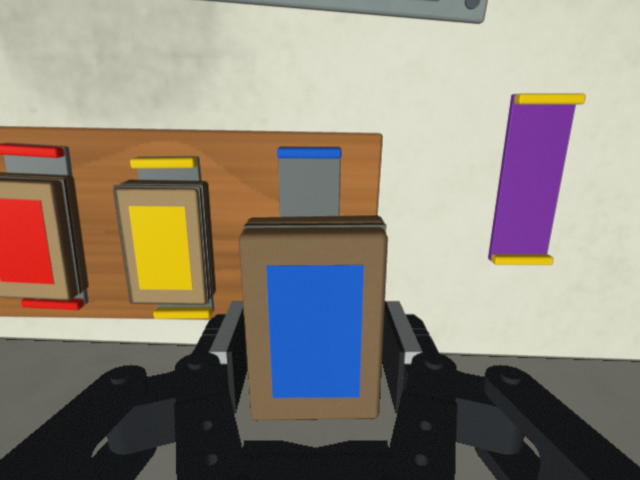

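Blue is held flat with its label up, and the empty carrier hasn't moved. The label corners are (267,265), (364,265), (360,398), (273,398).

```bash
cat >> h.py <<'E'
def hand(px,dz=.154):
    "mould offset from TCP in tool x,y (m), and yaw difference"
    s=monitor.read_state();R=np.array(s['ee_rot']);p=np.array(s['tcp_pos']);yaw=np.degrees(np.arctan2(-R[0,1],R[1,1]))
    q=quad(unproj('wrist',px,p[2]-dz));d=R.T@np.r_[q[0]-p[:2],-dz]
    print('in hand',np.round(d,4),'size',np.round(q[1:3],4),'dyaw',np.round(np.array(q[3:])-yaw,2))
E
python3 -c "
from h import *
hand([(360,398),(273,398),(267,265),(364,265)])
go((.4385,-.141,.285,-2))"
```

```text
in hand [0.0039 0.0017 0.154 ] size [0.0521 0.0317] dyaw [0.44 0.01]
t 4.33 tcp [0.6422 0.0633 0.2868] yaw 2.32 tilt [ 0.0033 -0.    ] w 0.576 F [-1.1 -0.  -1.4]
(0.4385, -0.141, 0.285, -2) -> [ 0.2118 -0.1959  0.0011] 4.32
```

>>> send_rows([
  {"offset": [0.025, -0.023, 0], "twist": 0.5},
  {"offset": [0.05, -0.046, 0], "twist": 1},
  {"offset": [0.075, -0.07, 0], "twist": 1.5},
  {"offset": [0.1, -0.093, 0], "twist": 2},
  {"offset": [0.125, -0.115, 0], "twist": 2.5},
  {"offset": [0.15, -0.138, 0], "twist": 3},
  {"offset": [0.175, -0.16, 0], "twist": 3.7},
  {"offset": [0.2, -0.185, 0], "twist": 4.3},
])

```text
time_s: 5.0
tcp_pos: [0.4476, -0.1298, 0.2842]
ee_rot: [[-0.999, 0.035, -0.001], [0.035, 0.999, 0.002], [0.001, 0.002, -1.0]]
force: [-0.0, -0.7, -1.5]
grip_width: 0.582
```

>>> send_rows([
  {"offset": [0.006, -0.006, 0], "twist": 0},
  {"offset": [0.006, -0.006, 0], "twist": 0},
  {"offset": [0.006, -0.006, 0], "twist": 0},
  {"offset": [0.006, -0.006, 0], "twist": 0},
])

```text
time_s: 5.33
tcp_pos: [0.4421, -0.1352, 0.2836]
ee_rot: [[-0.999, 0.034, -0.001], [0.034, 0.999, 0.003], [0.001, 0.003, -1.0]]
force: [0.1, 0.0, -1.7]
grip_width: 0.578
```

```bash
python3 -c "
from h import *
from rig import capture
import cv2
go((.4385,-.141,.192,-2))
cv2.imwrite('pics/w3.png',capture('wrist'))"
```

```text
t 5.33 tcp [ 0.4421 -0.1352  0.2836] yaw -1.97 tilt [-0.001  0.003] w 0.578 F [ 0.1  0.  -1.7]
(0.4385, -0.141, 0.192, -2) -> [ 0.0033 -0.0062  0.0916] 0.03
```

View pics/w3.png

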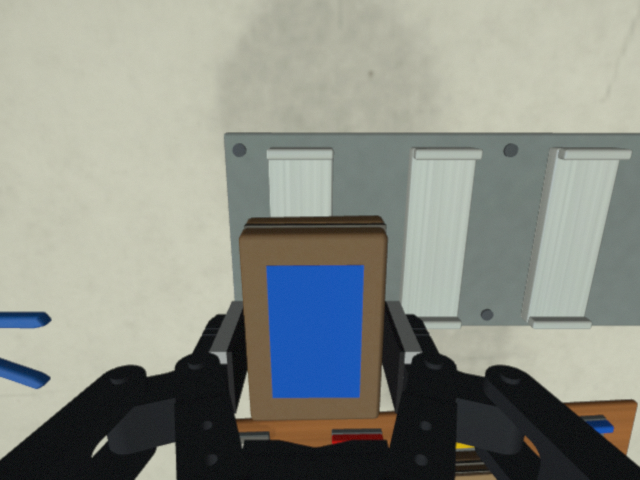

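Blue is held square above the rack. The near stop of its bar spans (268,150)–(332,150). The third bar is visible from its near end (558–630,150) to its far end (530–592,325).

```bash
python3 -c "
from h import *
print(unproj('wrist',[(268,150),(332,150),(412,150),(481,150),(558,150),(630,150),(530,326),(592,326)],.024).round(4))
print(unproj('wrist',[(225,133),(239,150),(511,150),(487,314)],.006).round(4))
hand([(360,398),(273,398),(267,265),(364,265)])
go((.4385,-.141,.192,-2))"
```

```text
[[ 0.3836 -0.1572]
 [ 0.3848 -0.1216]
 [ 0.3863 -0.077 ]
 [ 0.3876 -0.0386]
 [ 0.389   0.0044]
 [ 0.3904  0.0446]
 [ 0.4995  0.003 ]
 [ 0.5008  0.0428]]
[[ 0.3744 -0.184 ]
 [ 0.3845 -0.1766]
 [ 0.39   -0.0132]
 [ 0.4997 -0.0171]]
in hand [0.004  0.0017 0.154 ] size [0.052  0.0317] dyaw [ 0.44 -0.08]
t 5.38 tcp [ 0.4423 -0.135   0.2837] yaw -1.93 tilt [-0.0007  0.0027] w 0.574 F [ 1.4  0.1 -0.4]
(0.4385, -0.141, 0.192, -2) -> [ 0.0035 -0.0063  0.0917] 0.07
```

>>> send_rows([
  {"offset": [-0.001, -0.0077, 0.02], "twist": 0},
  {"offset": [-0.001, -0.0077, 0.045], "twist": 0},
  {"offset": [-0.001, -0.0077, 0.065], "twist": 0},
  {"offset": [-0.001, -0.0077, 0.08], "twist": 0},
  {"offset": [-0.001, -0.0077, 0.086], "twist": 0},
  {"offset": [-0.001, -0.0077, 0.09], "twist": 0},
  {"offset": [-0.001, -0.0077, 0.091], "twist": 0},
  {"offset": [-0.001, -0.0077, 0.091], "twist": 0},
])

```text
time_s: 6.05
tcp_pos: [0.4436, -0.1423, 0.1931]
ee_rot: [[-0.999, 0.033, 0.0], [0.033, 0.999, 0.002], [-0.0, 0.002, -1.0]]
force: [0.8, -0.1, -0.9]
grip_width: 0.577
```

```bash
python3 -c "
from h import *
go((.4430,-.1427,.192,-2))"
```

```text
t 6.05 tcp [ 0.4436 -0.1423  0.1931] yaw -1.88 tilt [0.0002 0.0023] w 0.577 F [ 0.8 -0.1 -0.9]
(0.443, -0.1427, 0.192, -2) -> [ 0.0006 -0.0004  0.0011] 0.12
```

>>> send_rows([
  {"offset": [0, 0, 0.001], "twist": 0},
  {"offset": [0, 0, 0.002], "twist": 0},
  {"offset": [0, 0, 0.002], "twist": 0},
])

```text
time_s: 6.3
tcp_pos: [0.4443, -0.1425, 0.1922]
ee_rot: [[-0.999, 0.033, 0.003], [0.033, 0.999, 0.001], [-0.003, 0.001, -1.0]]
force: [0.4, 0.6, 3.7]
grip_width: 0.578
```

>>> send_rows([
  {"offset": [0, 0, 0], "twist": 0},
  {"offset": [0, 0, 0], "twist": 0},
  {"offset": [0, 0, 0], "twist": 0},
  {"offset": [0, 0, 0], "twist": 0},
], claw=0.066)

```text
time_s: 6.63
tcp_pos: [0.4442, -0.1426, 0.1923]
ee_rot: [[-0.999, 0.033, 0.003], [0.033, 0.999, 0.001], [-0.003, 0.001, -1.0]]
force: [-0.5, -0.5, 0.3]
grip_width: 0.772
```

>>> send_rows([
  {"offset": [0, 0, -0.02], "twist": 0},
  {"offset": [0, 0, -0.05], "twist": 0},
  {"offset": [0, 0, -0.08], "twist": 0},
  {"offset": [0, 0, -0.1], "twist": 0},
  {"offset": [0, 0, -0.1], "twist": 0},
  {"offset": [0, 0, -0.1], "twist": 0},
])

```text
time_s: 7.13
tcp_pos: [0.4441, -0.1428, 0.2932]
ee_rot: [[-0.999, 0.033, 0.006], [0.033, 0.999, -0.0], [-0.006, -0.0, -1.0]]
force: [0.6, 1.1, -0.3]
grip_width: 0.773
```

```bash
python3 -c "
from h import *
from rig import capture
import cv2
go((.65,-.0275,.285,-.3))
cv2.imwrite('pics/w4.png',capture('wrist'))"
```

```text
t 7.13 tcp [ 0.4441 -0.1428  0.2932] yaw -1.89 tilt [ 0.0055 -0.0002] w 0.773 F [ 0.6  1.1 -0.3]
(0.65, -0.0275, 0.285, -0.3) -> [-0.2019  0.1221  0.0094] -1.59
```

View pics/w4.png

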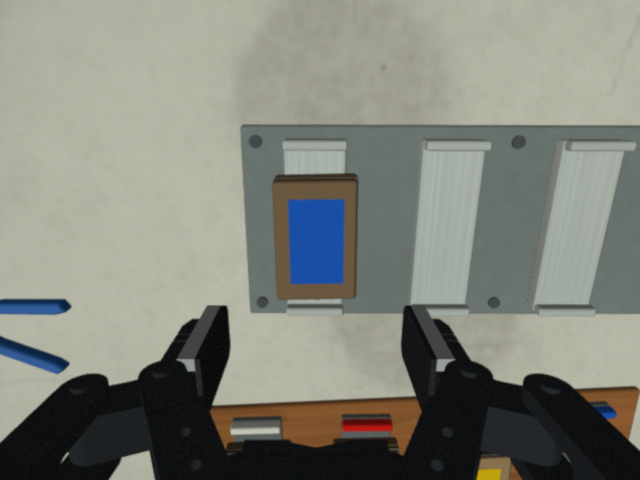

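Blue lies flat on the rightmost bar. The gap at the near end looks bigger than at the far end, so I'll measure it.

```bash
cat >> h.py <<'E'
def place(lab,near,far):
    "label quad (BR,BL,TL,TR px) and bar outer stop edges -> mould centre in bar frame"
    q=quad(unproj('wrist',lab,.038));b=unproj('wrist',near+far,.024);c=b.mean(0)
    e=b[2:].mean(0)-b[:2].mean(0);L=np.linalg.norm(e);e/=L;d=q[0]-c
    print('mould',q[0].round(4),'bar',c.round(4),'L',L.round(4),'along',(d@e).round(4),'across(+left)',(d@[-e[1],e[0]]).round(4),'yaw',np.round(q[3:],1),'bar yaw',np.degrees(np.arctan2(e[1],e[0])).round(1))
E
python3 -c "
from h import *
place([(344,284),(291,284),(288,199),(344,199)],[(283,142),(347,142)],[(288,314),(343,314)])
print(unproj('wrist',[(425,142),(491,142),(411,314),(469,314),(566,142),(636,142),(535,315),(595,315)],.024).round(4))
go((.646,-.0275,.285,-.3))"
```

```text
mould [ 0.4392 -0.1397] bar [ 0.4379 -0.1405] L 0.11 along 0.0013 across(+left) 0.0008 yaw [-0.8 -1.9] bar yaw -1.7
[[ 0.385  -0.0758]
 [ 0.3862 -0.038 ]
 [ 0.4949 -0.0794]
 [ 0.4962 -0.0413]
 [ 0.3876  0.005 ]
 [ 0.389   0.0452]
 [ 0.4984  0.0022]
 [ 0.4997  0.0417]]
t 7.18 tcp [ 0.4436 -0.1425  0.2921] yaw -1.89 tilt [0.0028 0.0012] w 0.772 F [-0.3  0.6 -0.2]
(0.646, -0.0275, 0.285, -0.3) -> [-0.1985  0.1216  0.0078] -1.59
```

Blue is within 2 mm of the bar centre. Yellow is next.

>>> send_rows([
  {"offset": [-0.025, 0.015, 0], "twist": -0.3},
  {"offset": [-0.05, 0.031, 0], "twist": -0.6},
  {"offset": [-0.075, 0.046, 0], "twist": -1},
  {"offset": [-0.1, 0.061, 0], "twist": -1.4},
  {"offset": [-0.125, 0.077, 0], "twist": -1.8},
  {"offset": [-0.15, 0.092, 0], "twist": -2.2},
  {"offset": [-0.175, 0.107, 0], "twist": -2.4},
  {"offset": [-0.1995, 0.1226, 0], "twist": -2.4},
])

```text
time_s: 7.85
tcp_pos: [0.6476, -0.0257, 0.2901]
ee_rot: [[-1.0, -0.009, -0.002], [-0.009, 1.0, 0.002], [0.002, 0.002, -1.0]]
force: [-0.2, -1.1, -1.1]
grip_width: 0.774
```

>>> send_rows([
  {"offset": [-0.005, 0.003, 0], "twist": 0},
  {"offset": [-0.007, 0.004, 0], "twist": 0},
  {"offset": [-0.007, 0.004, 0], "twist": 0},
  {"offset": [-0.007, 0.004, 0], "twist": 0},
  {"offset": [-0.007, 0.004, 0], "twist": 0},
])

```text
time_s: 8.27
tcp_pos: [0.6535, -0.0223, 0.2896]
ee_rot: [[-1.0, -0.008, -0.004], [-0.008, 1.0, 0.002], [0.004, 0.002, -1.0]]
force: [-0.0, -0.7, 0.4]
grip_width: 0.776
```

```bash
cat >> h.py <<'E'
import cv2
HSV=dict(blue=((105,120,60),(125,255,255)),yellow=((22,120,60),(34,255,255)),red=((0,150,80),(8,255,255)),white=((0,0,170),(179,40,255)))
def label(name,z,roi=(100,600)):
    "centre (world) of the label nearest the jaws, and yaw of its rectangle"
    from rig import capture
    s=monitor.read_state();c=get_calibration('wrist');im=capture('wrist')
    m=cv2.inRange(cv2.cvtColor(im,cv2.COLOR_BGR2HSV),*map(np.array,HSV[name])); m=cv2.morphologyEx(m,cv2.MORPH_OPEN,np.ones((5,5)))
    if name=='white': m[:200]=0
    cs,_=cv2.findContours(m,cv2.RETR_EXTERNAL,cv2.CHAIN_APPROX_NONE);k=max(cs,key=cv2.contourArea)
    P=unproj(0,k.reshape(-1,2),z,c)*1000;r=cv2.minAreaRect(P.astype(np.float32));print('px bbox',cv2.boundingRect(k))
    R=np.array(s['ee_rot']);p=np.array(s['tcp_pos']);w=np.array(r[0])/1000
    print(name,w.round(4),'size',np.round(r[1],1),'ang',round(r[2],1),'tool xy',(R.T@np.r_[w-p[:2],z-p[2]]).round(4)[:2])
E
python3 -c "
from h import *
label('yellow',.033)
go((.647,-.0265,.188,.5))"
```

```text
px bbox (277, 198, 57, 86)
yellow [ 0.6476 -0.0264] size [52.4 32.3] ang 1.9 tool xy [ 0.005  -0.0044]
t 8.32 tcp [ 0.6536 -0.0224  0.29  ] yaw 0.47 tilt [-0.0027  0.0015] w 0.774 F [-0.  -0.2  0.3]
(0.647, -0.0265, 0.188, 0.5) -> [ 0.0063 -0.0042  0.102 ] -0.03
```

>>> send_rows([
  {"offset": [0.005, -0.0042, 0.02], "twist": -0.7},
  {"offset": [0.005, -0.0042, 0.045], "twist": -0.7},
  {"offset": [0.005, -0.0042, 0.07], "twist": -0.7},
  {"offset": [0.005, -0.0042, 0.085], "twist": -0.7},
  {"offset": [0.005, -0.0042, 0.095], "twist": -0.7},
  {"offset": [0.005, -0.0042, 0.1], "twist": -0.7},
  {"offset": [0.005, -0.0042, 0.1], "twist": -0.7},
  {"offset": [0.005, -0.0042, 0.1], "twist": -0.7},
])

```text
time_s: 8.98
tcp_pos: [0.6486, -0.0267, 0.1908]
ee_rot: [[-1.0, -0.02, -0.001], [-0.02, 1.0, 0.001], [0.001, 0.001, -1.0]]
force: [0.9, 0.0, 1.2]
grip_width: 0.773
```

>>> send_rows([
  {"offset": [0, 0, 0], "twist": 0},
  {"offset": [0, 0, 0], "twist": 0},
  {"offset": [0, 0, 0], "twist": 0},
  {"offset": [0, 0, 0], "twist": 0},
  {"offset": [0, 0, 0], "twist": 0},
  {"offset": [0, 0, 0], "twist": 0},
], claw=0.03)

```text
time_s: 9.48
tcp_pos: [0.6494, -0.0268, 0.1926]
ee_rot: [[-1.0, -0.02, 0.002], [-0.02, 1.0, 0.001], [-0.002, 0.001, -1.0]]
force: [-0.2, -0.7, 6.1]
grip_width: 0.575
```

>>> send_rows([
  {"offset": [0, 0, -0.02], "twist": 0},
  {"offset": [0, 0, -0.05], "twist": 0},
  {"offset": [0, 0, -0.08], "twist": 0},
  {"offset": [0, 0, -0.1], "twist": 0},
  {"offset": [0, 0, -0.1], "twist": 0},
  {"offset": [0, 0, -0.1], "twist": 0},
])

```text
time_s: 9.98
tcp_pos: [0.6493, -0.0268, 0.2938]
ee_rot: [[-1.0, -0.02, 0.005], [-0.02, 1.0, 0.0], [-0.005, 0.0, -1.0]]
force: [-0.2, -0.7, -1.4]
grip_width: 0.577
```

```bash
python3 -c "
from h import *
z=monitor.read_state()['tcp_pos'][2]
label('yellow',z-.154)
go((.4408,-.0590,.29,-2))"
```

```text
px bbox (269, 265, 94, 128)
yellow [ 0.6447 -0.0254] size [49.6 30.7] ang 1.4 tool xy [0.0052 0.0015]
t 10.03 tcp [ 0.6487 -0.0268  0.2921] yaw 1.16 tilt [0.0011 0.0008] w 0.573 F [-0.6  0.2 -1.1]
(0.4408, -0.059, 0.29, -2) -> [ 0.2085 -0.028   0.0018] 3.16
```

>>> send_rows([
  {"offset": [0.025, -0.004, 0], "twist": 0.4},
  {"offset": [0.055, -0.008, 0], "twist": 0.8},
  {"offset": [0.085, -0.012, 0], "twist": 1.2},
  {"offset": [0.115, -0.016, 0], "twist": 1.8},
  {"offset": [0.145, -0.02, 0], "twist": 2.4},
  {"offset": [0.175, -0.025, 0], "twist": 3.2},
  {"offset": [0.2064, -0.029, 0], "twist": 3.2},
  {"offset": [0.2064, -0.029, 0], "twist": 3.2},
])

```text
time_s: 10.7
tcp_pos: [0.4357, -0.0591, 0.289]
ee_rot: [[-0.999, 0.036, -0.012], [0.036, 0.999, 0.004], [0.012, 0.003, -1.0]]
force: [-0.7, 1.4, -1.3]
grip_width: 0.576
```

```bash
python3 -c "
from h import *
from rig import capture
go((.443,-.060,.197,-2))
cv2.imwrite('pics/w5.png',capture('wrist'))
"
```

```text
t 10.7 tcp [ 0.4357 -0.0591  0.289 ] yaw -2.09 tilt [-0.0122  0.0037] w 0.576 F [-0.7  1.4 -1.3]
(0.443, -0.06, 0.197, -2) -> [-0.0085 -0.001   0.0919] -0.09
```

View pics/w5.png

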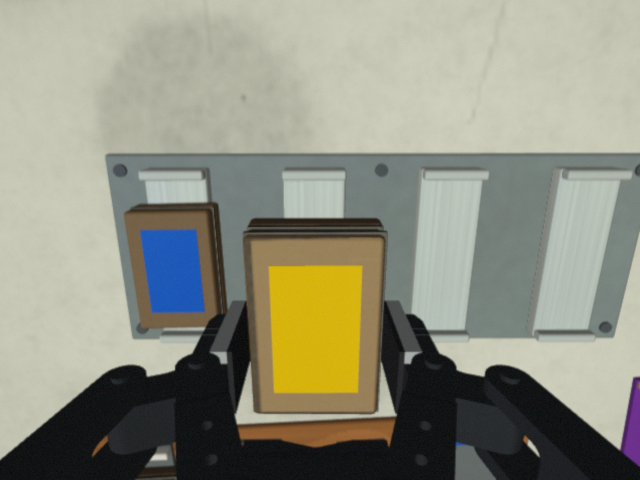

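Yellow is held flat over the second bar from the right (near stop (282–345,171)). Now I'll lower it.

>>> send_rows([
  {"offset": [-0.007, -0.001, 0.02], "twist": 0},
  {"offset": [-0.007, -0.001, 0.045], "twist": 0},
  {"offset": [-0.007, -0.001, 0.06], "twist": 0},
  {"offset": [-0.007, -0.001, 0.07], "twist": 0},
  {"offset": [-0.007, -0.001, 0.07], "twist": 0},
  {"offset": [-0.007, -0.001, 0.07], "twist": 0},
])

```text
time_s: 11.25
tcp_pos: [0.4455, -0.0603, 0.2185]
ee_rot: [[-0.999, 0.037, -0.009], [0.037, 0.999, 0.004], [0.009, 0.003, -1.0]]
force: [0.3, -1.2, -0.7]
grip_width: 0.579
```

```bash
python3 -c "
from h import *
go((.443,-.060,.1965,-2))
"
```

```text
t 11.25 tcp [ 0.4455 -0.0603  0.2185] yaw -2.11 tilt [-0.009   0.0037] w 0.579 F [ 0.3 -1.2 -0.7]
(0.443, -0.06, 0.1965, -2) -> [0.0023 0.0002 0.022 ] -0.11
```

>>> send_rows([
  {"offset": [0.001, 0, 0.008], "twist": 0},
  {"offset": [0.001, 0, 0.015], "twist": 0},
  {"offset": [0.001, 0, 0.019], "twist": 0},
  {"offset": [0.001, 0, 0.021], "twist": 0},
  {"offset": [0.001, 0, 0.022], "twist": 0},
  {"offset": [0.001, 0, 0.0225], "twist": 0},
  {"offset": [0.001, 0, 0.0225], "twist": 0},
])

```text
time_s: 11.83
tcp_pos: [0.4439, -0.0601, 0.1976]
ee_rot: [[-0.999, 0.037, -0.009], [0.037, 0.999, 0.004], [0.009, 0.003, -1.0]]
force: [-4.4, 0.9, 15.3]
grip_width: 0.575
```

```bash
python3 -c "
from h import *
go((.443,-.060,.1965,-2))
"
```

```text
t 11.83 tcp [ 0.4439 -0.0601  0.1976] yaw -2.1 tilt [-0.009   0.0036] w 0.575 F [-4.4  0.9 15.3]
(0.443, -0.06, 0.1965, -2) -> [0.0009 0.     0.0011] -0.1
```

Contact with the bar at 15 N. Release and lift.

>>> send_rows([
  {"offset": [0, 0, -0.001], "twist": 0},
  {"offset": [0, 0, -0.001], "twist": 0},
  {"offset": [0, 0, -0.001], "twist": 0},
  {"offset": [0, 0, -0.001], "twist": 0},
  {"offset": [0, 0, -0.001], "twist": 0},
], claw=0.066)

```text
time_s: 12.25
tcp_pos: [0.4439, -0.0601, 0.1984]
ee_rot: [[-0.999, 0.037, -0.009], [0.037, 0.999, 0.004], [0.009, 0.003, -1.0]]
force: [0.3, -0.6, 0.2]
grip_width: 0.774
```

>>> send_rows([
  {"offset": [0, 0, -0.02], "twist": 0},
  {"offset": [0, 0, -0.05], "twist": 0},
  {"offset": [0, 0, -0.08], "twist": 0},
  {"offset": [0, 0, -0.095], "twist": 0},
  {"offset": [0, 0, -0.095], "twist": 0},
  {"offset": [0, 0, -0.095], "twist": 0},
])

```text
time_s: 12.75
tcp_pos: [0.4449, -0.0605, 0.2937]
ee_rot: [[-0.999, 0.037, -0.008], [0.037, 0.999, 0.003], [0.008, 0.003, -1.0]]
force: [-0.1, 0.5, -0.5]
grip_width: 0.771
```

```bash
python3 -c "
from h import *
label('yellow',.038)
go((.647,-.109,.29,0))
"
```

```text
px bbox (288, 203, 56, 85)
yellow [ 0.4405 -0.0578] size [32.4 51.9] ang 87.9 tool xy [0.0025 0.0017]
t 12.8 tcp [ 0.4444 -0.0603  0.2928] yaw -2.1 tilt [-0.0103  0.004 ] w 0.772 F [-0.1 -0.6 -0.6]
(0.647, -0.109, 0.29, 0) -> [-0.2043 -0.0412  0.0005] -2.1
```

>>> send_rows([
  {"offset": [-0.025, -0.006, 0], "twist": -0.3},
  {"offset": [-0.055, -0.012, 0], "twist": -0.6},
  {"offset": [-0.085, -0.018, 0], "twist": -1},
  {"offset": [-0.115, -0.024, 0], "twist": -1.4},
  {"offset": [-0.145, -0.03, 0], "twist": -1.8},
  {"offset": [-0.175, -0.036, 0], "twist": -2.1},
  {"offset": [-0.2, -0.041, 0], "twist": -2.1},
  {"offset": [-0.2, -0.041, 0], "twist": -2.1},
])

```text
time_s: 13.47
tcp_pos: [0.6468, -0.1099, 0.2874]
ee_rot: [[-1.0, 0.0, -0.009], [0.0, 1.0, 0.004], [0.009, 0.004, -1.0]]
force: [0.9, -0.3, -0.2]
grip_width: 0.773
```

>>> send_rows([
  {"offset": [0, 0, 0], "twist": 0},
  {"offset": [0, 0, 0], "twist": 0},
  {"offset": [0, 0, 0], "twist": 0},
])

```text
time_s: 13.72
tcp_pos: [0.6457, -0.1097, 0.2858]
ee_rot: [[-1.0, 0.0, -0.013], [0.0, 1.0, 0.005], [0.013, 0.005, -1.0]]
force: [-0.3, 0.7, 0.8]
grip_width: 0.774
```

```bash
python3 -c "
from h import *
label('red',.033)
go((.6465,-.109,.1885,0))
"
```

```text
px bbox (284, 216, 57, 84)
red [ 0.6468 -0.1092] size [32.2 51.9] ang 89.3 tool xy [-0.0043 -0.0007]
t 13.77 tcp [ 0.6457 -0.1096  0.2865] yaw -0.02 tilt [-0.0116  0.0044] w 0.769 F [0.2 0.  0.9]
(0.6465, -0.109, 0.1885, 0) -> [-0.002   0.0002  0.0979] -0.02
```

>>> send_rows([
  {"offset": [-0.003, -0.0005, 0.02], "twist": 0.4},
  {"offset": [-0.003, -0.0005, 0.045], "twist": 0.4},
  {"offset": [-0.003, -0.0005, 0.07], "twist": 0.4},
  {"offset": [-0.003, -0.0005, 0.085], "twist": 0.4},
  {"offset": [-0.003, -0.0005, 0.093], "twist": 0.4},
  {"offset": [-0.003, -0.0005, 0.098], "twist": 0.4},
  {"offset": [-0.003, -0.0005, 0.098], "twist": 0.4},
  {"offset": [-0.003, -0.0005, 0.098], "twist": 0.4},
])

```text
time_s: 14.43
tcp_pos: [0.6478, -0.1098, 0.1894]
ee_rot: [[-1.0, 0.007, -0.01], [0.007, 1.0, 0.004], [0.01, 0.004, -1.0]]
force: [-0.5, -0.2, -0.4]
grip_width: 0.772
```

>>> send_rows([
  {"offset": [0, 0, 0], "twist": 0},
  {"offset": [0, 0, 0], "twist": 0},
  {"offset": [0, 0, 0], "twist": 0},
  {"offset": [0, 0, 0], "twist": 0},
  {"offset": [0, 0, 0], "twist": 0},
  {"offset": [0, 0, 0], "twist": 0},
], claw=0.03)

```text
time_s: 14.93
tcp_pos: [0.6485, -0.11, 0.1912]
ee_rot: [[-1.0, 0.007, -0.007], [0.007, 1.0, 0.003], [0.007, 0.003, -1.0]]
force: [-0.7, 0.4, 7.2]
grip_width: 0.571
```

>>> send_rows([
  {"offset": [0, 0, -0.02], "twist": 0},
  {"offset": [0, 0, -0.05], "twist": 0},
  {"offset": [0, 0, -0.08], "twist": 0},
  {"offset": [0, 0, -0.1], "twist": 0},
  {"offset": [0, 0, -0.1], "twist": 0},
  {"offset": [0, 0, -0.1], "twist": 0},
])

```text
time_s: 15.43
tcp_pos: [0.6493, -0.1102, 0.2924]
ee_rot: [[-1.0, 0.007, -0.004], [0.007, 1.0, 0.002], [0.004, 0.002, -1.0]]
force: [0.1, 1.1, -1.3]
grip_width: 0.572
```

```bash
python3 -c "
from h import *
z=monitor.read_state()['tcp_pos'][2]
label('red',z-.158)
go((.4437,.0220,.29,-2))"
```

```text
px bbox (269, 270, 94, 129)
red [ 0.6479 -0.1084] size [32.  51.8] ang 89.7 tool xy [0.0007 0.0015]
t 15.48 tcp [ 0.6487 -0.1101  0.2907] yaw -0.42 tilt [-0.0077  0.0032] w 0.571 F [-0.3 -0.  -0.6]
(0.4437, 0.022, 0.29, -2) -> [0.2059 0.1306 0.0027] 1.58
```

>>> send_rows([
  {"offset": [0.025, 0.016, 0], "twist": 0.2},
  {"offset": [0.055, 0.035, 0], "twist": 0.4},
  {"offset": [0.085, 0.054, 0], "twist": 0.6},
  {"offset": [0.115, 0.073, 0], "twist": 0.8},
  {"offset": [0.145, 0.093, 0], "twist": 1},
  {"offset": [0.175, 0.112, 0], "twist": 1.3},
  {"offset": [0.204, 0.1306, 0], "twist": 1.6},
  {"offset": [0.204, 0.1306, 0], "twist": 1.6},
])

```text
time_s: 16.15
tcp_pos: [0.438, 0.0247, 0.2899]
ee_rot: [[-0.999, 0.033, -0.021], [0.033, 0.999, 0.006], [0.022, 0.005, -1.0]]
force: [-1.0, -1.1, -1.4]
grip_width: 0.571
```

>>> send_rows([
  {"offset": [0, 0, 0.02], "twist": 0},
  {"offset": [0, 0, 0.045], "twist": 0},
  {"offset": [0, 0, 0.06], "twist": 0},
  {"offset": [0, 0, 0.07], "twist": 0},
  {"offset": [0, 0, 0.07], "twist": 0},
  {"offset": [0, 0, 0.07], "twist": 0},
])

```text
time_s: 16.65
tcp_pos: [0.4358, 0.0252, 0.2186]
ee_rot: [[-0.999, 0.033, -0.026], [0.033, 0.999, 0.007], [0.026, 0.006, -1.0]]
force: [0.6, -0.2, -0.7]
grip_width: 0.576
```

```bash
python3 -c "
from h import *
z=monitor.read_state()['tcp_pos'][2]
label('red',z-.158)
go((.4455,.022,.196,-2))
"
```

```text
px bbox (269, 270, 94, 129)
red [0.4311 0.0278] size [32.1 51.2] ang 88.0 tool xy [0.0007 0.0015]
t 16.7 tcp [0.4363 0.0251 0.2193] yaw -1.92 tilt [-0.0234  0.0064] w 0.571 F [-0.1  0.1 -0.9]
(0.4455, 0.022, 0.196, -2) -> [-0.0098 -0.003   0.0231] 0.08
```

>>> send_rows([
  {"offset": [-0.006, -0.002, 0], "twist": 0},
  {"offset": [-0.0132, -0.004, 0], "twist": 0},
  {"offset": [-0.0132, -0.004, 0], "twist": 0},
  {"offset": [-0.0132, -0.004, 0], "twist": 0},
  {"offset": [-0.0132, -0.004, 0], "twist": 0},
])

```text
time_s: 17.12
tcp_pos: [0.4496, 0.0206, 0.2193]
ee_rot: [[-0.999, 0.034, -0.023], [0.034, 0.999, 0.006], [0.023, 0.006, -1.0]]
force: [-0.1, -0.5, -0.8]
grip_width: 0.573
```

```bash
python3 -c "
from h import *
z=monitor.read_state()['tcp_pos'][2]
label('red',z-.158)
go((.4455,.022,.196,-2))
"
```

```text
px bbox (269, 270, 94, 129)
red [0.4452 0.0231] size [32.1 51.3] ang 88.0 tool xy [0.0008 0.0015]
t 17.17 tcp [0.4493 0.0207 0.2192] yaw -1.92 tilt [-0.0233  0.0064] w 0.573 F [ 0.   0.3 -0.4]
(0.4455, 0.022, 0.196, -2) -> [0.0033 0.0011 0.0233] 0.08
```

Descend.

>>> send_rows([
  {"offset": [0.0005, 0, 0.008], "twist": 0},
  {"offset": [0.0005, 0, 0.014], "twist": 0},
  {"offset": [0.0005, 0, 0.018], "twist": 0},
  {"offset": [0.0005, 0, 0.02], "twist": 0},
  {"offset": [0.0005, 0, 0.0215], "twist": 0},
  {"offset": [0.0005, 0, 0.0225], "twist": 0},
  {"offset": [0.0005, 0, 0.0225], "twist": 0},
])

```text
time_s: 17.75
tcp_pos: [0.4481, 0.0209, 0.1967]
ee_rot: [[-0.999, 0.033, -0.024], [0.033, 0.999, 0.006], [0.024, 0.006, -1.0]]
force: [-1.1, -0.1, 0.3]
grip_width: 0.577
```

>>> send_rows([
  {"offset": [0, 0, 0], "twist": 0},
  {"offset": [0, 0, 0], "twist": 0},
  {"offset": [0, 0, 0], "twist": 0},
  {"offset": [0, 0, 0], "twist": 0},
  {"offset": [0, 0, 0], "twist": 0},
], claw=0.066)

```text
time_s: 18.17
tcp_pos: [0.4482, 0.0209, 0.1968]
ee_rot: [[-0.999, 0.033, -0.024], [0.033, 0.999, 0.006], [0.024, 0.006, -1.0]]
force: [0.9, 0.1, -0.3]
grip_width: 0.776
```

>>> send_rows([
  {"offset": [0, 0, -0.02], "twist": 0},
  {"offset": [0, 0, -0.05], "twist": 0},
  {"offset": [0, 0, -0.08], "twist": 0},
  {"offset": [0, 0, -0.095], "twist": 0},
  {"offset": [0, 0, -0.095], "twist": 0},
  {"offset": [0, 0, -0.095], "twist": 0},
])

```text
time_s: 18.67
tcp_pos: [0.4506, 0.0202, 0.2924]
ee_rot: [[-0.999, 0.033, -0.022], [0.033, 0.999, 0.006], [0.022, 0.005, -1.0]]
force: [-0.1, 0.5, -0.5]
grip_width: 0.773
```

```bash
python3 -c "
from h import *
label('red',.038)
go((.647,-.189,.29,0.9))
"
```

```text
px bbox (288, 205, 56, 85)
red [0.4435 0.0236] size [32.2 51.6] ang 88.0 tool xy [0.0017 0.0017]
t 18.72 tcp [0.45   0.0203 0.2913] yaw -1.92 tilt [-0.0243  0.0065] w 0.774 F [-0.1 -0.2 -0.2]
(0.647, -0.189, 0.29, 0.9) -> [-0.2038 -0.2026 -0.0048] -2.82
```

>>> send_rows([
  {"offset": [-0.02, -0.02, 0], "twist": -0.4},
  {"offset": [-0.047, -0.046, 0], "twist": -0.8},
  {"offset": [-0.074, -0.072, 0], "twist": -1.2},
  {"offset": [-0.1, -0.098, 0], "twist": -1.6},
  {"offset": [-0.127, -0.124, 0], "twist": -2},
  {"offset": [-0.154, -0.15, 0], "twist": -2.4},
  {"offset": [-0.181, -0.176, 0], "twist": -2.8},
  {"offset": [-0.2, -0.195, 0], "twist": -2.8},
])

```text
time_s: 19.38
tcp_pos: [0.6448, -0.1837, 0.2825]
ee_rot: [[-1.0, -0.015, -0.027], [-0.015, 1.0, 0.007], [0.026, 0.007, -1.0]]
force: [0.4, 1.2, 0.1]
grip_width: 0.774
```

>>> send_rows([
  {"offset": [-0.002, -0.002, 0], "twist": 0},
  {"offset": [-0.002, -0.002, 0], "twist": 0},
  {"offset": [-0.002, -0.002, 0], "twist": 0},
  {"offset": [-0.002, -0.002, 0], "twist": 0},
])

```text
time_s: 19.72
tcp_pos: [0.6457, -0.1844, 0.2812]
ee_rot: [[-0.999, -0.015, -0.03], [-0.015, 1.0, 0.009], [0.03, 0.009, -1.0]]
force: [0.3, -0.2, -0.3]
grip_width: 0.776
```

```bash
python3 -c "
from h import *
from rig import capture
label('white',.033)
go((.647,-.189,.1885,.9))
cv2.imwrite('pics/w6.png',capture('wrist'))
"
```

```text
px bbox (0, 200, 227, 164)
white [ 0.6594 -0.3037] size [101.9 141.4] ang 0.8 tool xy [-0.0192 -0.1218]
t 19.77 tcp [ 0.6458 -0.1843  0.2818] yaw 0.88 tilt [-0.0288  0.0081] w 0.775 F [ 0.2 -0.   0.7]
(0.647, -0.189, 0.1885, 0.9) -> [-0.0038 -0.0055  0.0932] -0.02
```

View pics/w6.png

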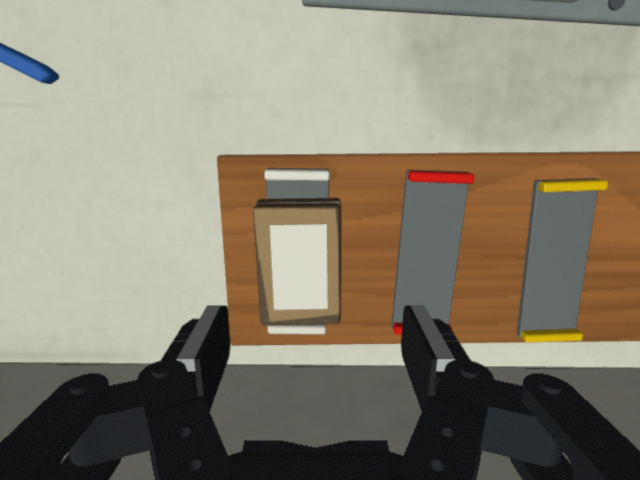

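White's label has corners (270,225), (327,224), (328,309), (275,310). The red and yellow carriers are empty and undisturbed.

```bash
python3 -c "
from h import *
hand([(328,309),(275,310),(270,225),(327,224)],monitor.read_state()['tcp_pos'][2]-.033)
print(quad(unproj('wrist',[(328,309),(275,310),(270,225),(327,224)],.033)))
go((.647,-.189,.1885,.9))"
```

```text
in hand [-0.0088 -0.0073  0.2491] size [0.0524 0.0319] dyaw [1.33 0.96]
(array([ 0.64796649, -0.18964047]), np.float64(0.0524193787203081), np.float64(0.03193585209063956), np.float64(2.221252454925937), np.float64(1.847869325562682))
t 19.82 tcp [ 0.6459 -0.1843  0.2823] yaw 0.89 tilt [-0.0278  0.0076] w 0.777 F [ 0.8 -0.4  0.8]
(0.647, -0.189, 0.1885, 0.9) -> [-0.0036 -0.0054  0.0937] -0.01
```

>>> send_rows([
  {"offset": [-0.007, -0.0078, 0.02], "twist": -1},
  {"offset": [-0.007, -0.0078, 0.045], "twist": -1},
  {"offset": [-0.007, -0.0078, 0.065], "twist": -1},
  {"offset": [-0.007, -0.0078, 0.08], "twist": -1},
  {"offset": [-0.007, -0.0078, 0.088], "twist": -1},
  {"offset": [-0.007, -0.0078, 0.0925], "twist": -1},
  {"offset": [-0.007, -0.0078, 0.0925], "twist": -1},
  {"offset": [-0.007, -0.0078, 0.0925], "twist": -1},
])

```text
time_s: 20.48
tcp_pos: [0.6507, -0.1911, 0.1905]
ee_rot: [[-0.999, -0.033, -0.026], [-0.034, 0.999, 0.007], [0.026, 0.008, -1.0]]
force: [0.4, -0.1, 0.6]
grip_width: 0.768
```

>>> send_rows([
  {"offset": [0, 0, 0], "twist": 0},
  {"offset": [0, 0, 0], "twist": 0},
  {"offset": [0, 0, 0], "twist": 0},
  {"offset": [0, 0, 0], "twist": 0},
  {"offset": [0, 0, 0], "twist": 0},
  {"offset": [0, 0, 0], "twist": 0},
], claw=0.03)

```text
time_s: 20.98
tcp_pos: [0.6514, -0.1914, 0.1924]
ee_rot: [[-0.999, -0.033, -0.023], [-0.034, 0.999, 0.006], [0.023, 0.007, -1.0]]
force: [0.3, 0.3, 7.5]
grip_width: 0.578
```

>>> send_rows([
  {"offset": [0, 0, -0.02], "twist": 0},
  {"offset": [0, 0, -0.05], "twist": 0},
  {"offset": [0, 0, -0.08], "twist": 0},
  {"offset": [0, 0, -0.1], "twist": 0},
  {"offset": [0, 0, -0.1], "twist": 0},
  {"offset": [0, 0, -0.1], "twist": 0},
])

```text
time_s: 21.48
tcp_pos: [0.6538, -0.192, 0.2934]
ee_rot: [[-0.999, -0.033, -0.021], [-0.033, 0.999, 0.005], [0.021, 0.006, -1.0]]
force: [0.4, -0.5, -1.2]
grip_width: 0.58
```

```bash
python3 -c "
from h import *
from rig import capture
cv2.imwrite('pics/w7.png',capture('wrist'))
go((.4465,.106,.29,-2))"
```

```text
t 21.53 tcp [ 0.6533 -0.1918  0.2916] yaw 1.91 tilt [-0.0244  0.0063] w 0.576 F [-0.4 -0.4 -2. ]
(0.4465, 0.106, 0.29, -2) -> [0.1965 0.3045 0.0086] 3.91
```

View pics/w7.png

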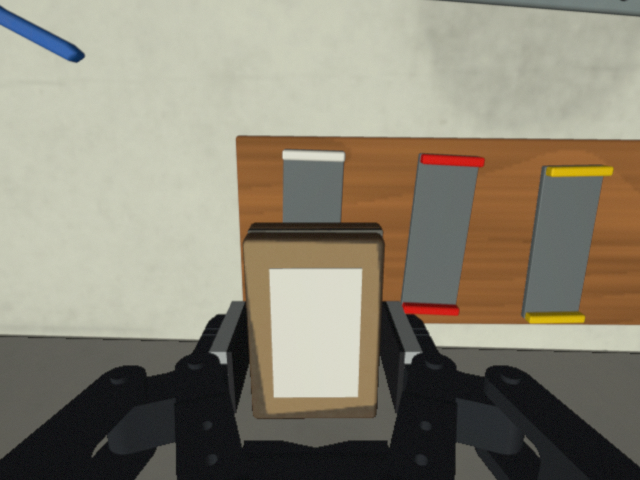

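White is held flat. Its label occupies the same pixels in hand as red's did (269–362, 268–398). Moving to the leftmost bar.

>>> send_rows([
  {"offset": [0.012, 0.02, 0], "twist": 0.4},
  {"offset": [0.029, 0.046, 0], "twist": 0.8},
  {"offset": [0.046, 0.073, 0], "twist": 1.2},
  {"offset": [0.063, 0.1, 0], "twist": 1.6},
  {"offset": [0.08, 0.126, 0], "twist": 2},
  {"offset": [0.097, 0.153, 0], "twist": 2.5},
  {"offset": [0.112, 0.177, 0], "twist": 2.8},
  {"offset": [0.12, 0.19, 0], "twist": 3},
])

```text
time_s: 22.2
tcp_pos: [0.5238, -0.0036, 0.2937]
ee_rot: [[-0.999, 0.018, -0.031], [0.018, 1.0, 0.008], [0.032, 0.008, -0.999]]
force: [-0.0, 0.1, -1.9]
grip_width: 0.578
```

>>> send_rows([
  {"offset": [0, 0, 0], "twist": 0},
  {"offset": [0, 0, 0], "twist": 0},
])

```text
time_s: 22.37
tcp_pos: [0.5231, -0.0033, 0.2925]
ee_rot: [[-0.999, 0.016, -0.034], [0.016, 1.0, 0.008], [0.034, 0.007, -0.999]]
force: [0.4, 0.5, -1.2]
grip_width: 0.574
```

```bash
python3 -c "
from h import *
go((.4512,.105,.29,-2))"
```

```text
t 22.37 tcp [ 0.5231 -0.0033  0.2925] yaw -0.94 tilt [-0.034  0.008] w 0.574 F [ 0.4  0.5 -1.2]
(0.4512, 0.105, 0.29, -2) -> [0.0735 0.107  0.0058] 1.06
```

>>> send_rows([
  {"offset": [0.012, 0.018, 0], "twist": 0.3},
  {"offset": [0.028, 0.042, 0], "twist": 0.6},
  {"offset": [0.044, 0.066, 0], "twist": 1},
  {"offset": [0.06, 0.09, 0], "twist": 1.1},
  {"offset": [0.068, 0.101, 0], "twist": 1.1},
  {"offset": [0.0725, 0.107, 0], "twist": 1.1},
  {"offset": [0.0725, 0.107, 0], "twist": 1.1},
  {"offset": [0.0725, 0.107, 0], "twist": 1.1},
])

```text
time_s: 23.03
tcp_pos: [0.4536, 0.1042, 0.2958]
ee_rot: [[-0.999, 0.035, -0.032], [0.035, 0.999, 0.007], [0.033, 0.006, -0.999]]
force: [-0.2, 0.1, -1.3]
grip_width: 0.573
```

```bash
python3 -c "
from h import *
from rig import capture
go((.452,.105,.197,-2))
import json;c=get_calibration('wrist');c['T']=np.array(c['T']).tolist();json.dump(c,open('w8.json','w'))
cv2.imwrite('pics/w8.png',capture('wrist'))
"
```

```text
t 23.03 tcp [0.4536 0.1042 0.2958] yaw -2.02 tilt [-0.0324  0.007 ] w 0.573 F [-0.2  0.1 -1.3]
(0.452, 0.105, 0.197, -2) -> [-0.0016  0.0002  0.0988] -0.02
```

View pics/w8.png

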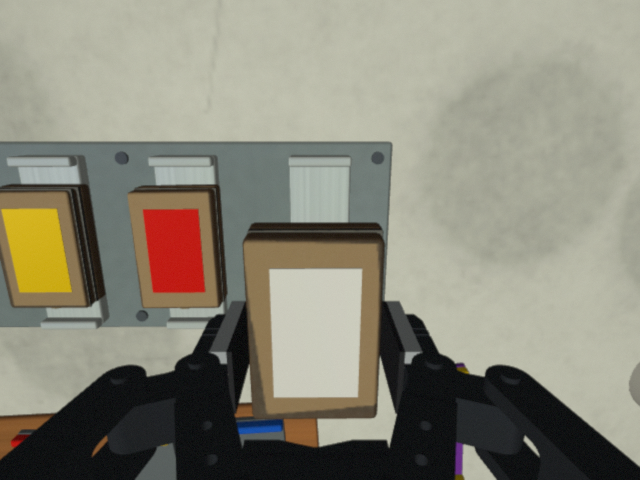

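Yellow and red both sit squarely on their bars. The near stop of the leftmost bar spans (289–350,158), so I'll work out its centre.

```bash
python3 -c "
from h import *
import json;c=json.load(open('w8.json'))
b=unproj(0,[(289,158),(350,158),(148,158),(216,158)],.024,c);print(b.round(4));a=np.radians(-2);e=np.array([np.cos(a),np.sin(a)])
print('bar',(b[:2].mean(0)+.055*e).round(4),(b[2:].mean(0)+.055*e).round(4))
z=monitor.read_state()['tcp_pos'][2]
q=quad(unproj('wrist',[(359,397),(274,398),(269,268),(362,268)],z-.158));print(q)
go((.452,.105,.197,-2))
"
```

```text
[[0.3925 0.0939]
 [0.3938 0.1301]
 [0.3896 0.0105]
 [0.391  0.0506]]
bar [0.4481 0.1101] [0.4452 0.0286]
(array([0.44741489, 0.10695926]), np.float64(0.05145491324951614), np.float64(0.03175816573631812), np.float64(-1.6140079634546718), np.float64(-1.846112796582691))
t 23.08 tcp [0.4538 0.104  0.2958] yaw -2.06 tilt [-0.0325  0.0071] w 0.578 F [ 0.5 -0.4 -1.8]
(0.452, 0.105, 0.197, -2) -> [-0.0014  0.0003  0.0988] -0.06
```

>>> send_rows([
  {"offset": [-0.0033, 0.001, 0.02], "twist": 0},
  {"offset": [-0.0033, 0.001, 0.045], "twist": 0},
  {"offset": [-0.0033, 0.001, 0.065], "twist": 0},
  {"offset": [-0.0033, 0.001, 0.082], "twist": 0},
  {"offset": [-0.0033, 0.001, 0.091], "twist": 0},
  {"offset": [-0.0033, 0.001, 0.096], "twist": 0},
  {"offset": [-0.0033, 0.001, 0.098], "twist": 0},
  {"offset": [-0.0033, 0.001, 0.098], "twist": 0},
])

```text
time_s: 23.75
tcp_pos: [0.4546, 0.1052, 0.198]
ee_rot: [[-0.999, 0.036, -0.032], [0.036, 0.999, 0.007], [0.032, 0.006, -0.999]]
force: [-0.1, 0.5, -1.9]
grip_width: 0.58
```

```bash
python3 -c "
from h import *
z=monitor.read_state()['tcp_pos'][2]
q=quad(unproj('wrist',[(359,397),(274,398),(269,268),(362,268)],z-.158));print(q)
go((.452,.105,.197,-2))
"
```

```text
(array([0.44838273, 0.10809516]), np.float64(0.051480101058923644), np.float64(0.031758362587801646), np.float64(-1.6385129157361535), np.float64(-1.8637407147408278))
t 23.75 tcp [0.4546 0.1052 0.198 ] yaw -2.08 tilt [-0.0316  0.0069] w 0.58 F [-0.1  0.5 -1.9]
(0.452, 0.105, 0.197, -2) -> [ 0.0025 -0.0003  0.0011] -0.08
```

Good position. Down another 1.5 mm, then release and lift.

>>> send_rows([
  {"offset": [0, 0, 0.001], "twist": 0},
  {"offset": [0, 0, 0.002], "twist": 0},
  {"offset": [0, 0, 0.002], "twist": 0},
])

```text
time_s: 24.0
tcp_pos: [0.4553, 0.1052, 0.1974]
ee_rot: [[-0.999, 0.036, -0.028], [0.036, 0.999, 0.007], [0.029, 0.006, -1.0]]
force: [-0.7, -1.4, 4.6]
grip_width: 0.58
```

>>> send_rows([
  {"offset": [0, 0, 0], "twist": 0},
  {"offset": [0, 0, 0], "twist": 0},
  {"offset": [0, 0, 0], "twist": 0},
  {"offset": [0, 0, 0], "twist": 0},
  {"offset": [0, 0, 0], "twist": 0},
], claw=0.066)

```text
time_s: 24.42
tcp_pos: [0.4553, 0.1052, 0.1973]
ee_rot: [[-0.999, 0.036, -0.028], [0.036, 0.999, 0.007], [0.029, 0.006, -1.0]]
force: [-0.2, -0.6, -0.2]
grip_width: 0.771
```

>>> send_rows([
  {"offset": [0, 0, -0.02], "twist": 0},
  {"offset": [0, 0, -0.05], "twist": 0},
  {"offset": [0, 0, -0.08], "twist": 0},
  {"offset": [0, 0, -0.11], "twist": 0},
  {"offset": [0, 0, -0.14], "twist": 0},
  {"offset": [0, 0, -0.16], "twist": 0},
])

```text
time_s: 24.92
tcp_pos: [0.4601, 0.1042, 0.3601]
ee_rot: [[-0.999, 0.036, -0.025], [0.036, 0.999, 0.007], [0.025, 0.006, -1.0]]
force: [0.2, -0.3, 0.2]
grip_width: 0.776
```

>>> send_rows([
  {"offset": [0.02, -0.03, -0.01], "twist": 0},
  {"offset": [0.04, -0.06, -0.02], "twist": 0},
  {"offset": [0.05, -0.09, -0.03], "twist": 0},
  {"offset": [0.05, -0.115, -0.03], "twist": 0},
  {"offset": [0.05, -0.115, -0.03], "twist": 0},
  {"offset": [0.05, -0.115, -0.03], "twist": 0},
])

```text
time_s: 25.42
tcp_pos: [0.4066, -0.0099, 0.3907]
ee_rot: [[-0.999, 0.039, -0.024], [0.039, 0.999, 0.008], [0.025, 0.007, -1.0]]
force: [0.3, 1.3, 0.2]
grip_width: 0.776
```

```bash
python3 -c "
from h import *
from rig import capture
go()
import json;c=get_calibration('wrist');c['T']=np.array(c['T']).tolist();json.dump(c,open('w9.json','w'))
cv2.imwrite('pics/w9.png',cv2.resize(capture('wrist'),(800,600),interpolation=cv2.INTER_CUBIC))
"
```

```text
t 25.42 tcp [ 0.4066 -0.0099  0.3907] yaw -2.23 tilt [-0.0243  0.0076] w 0.776 F [0.3 1.3 0.2]
```

View pics/w9.png

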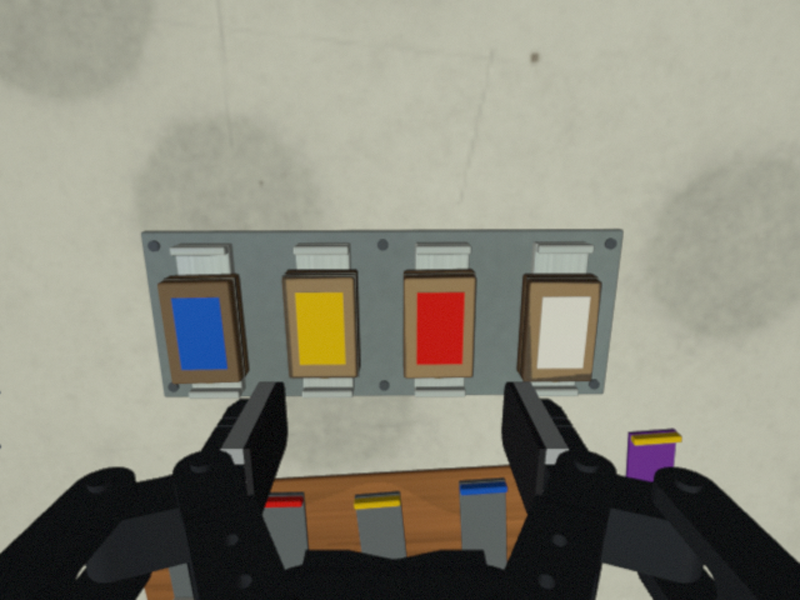

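All four moulds lie label up on the rack. I'll run one numeric check in the rack frame.

```bash
python3 - <<'E'
from h import *
import json;c=json.load(open('w9.json'))
k=lambda p:[((x+.5)*.8-.5,(y+.5)*.8-.5) for x,y in p]
def Q(p,z): tl,tr,br,bl=k(p);return quad(unproj(0,[br,bl,tl,tr],z,c))
r=Q([(142,231),(622,229),(605,393),(166,397)],.006);print('rack',r)
a=np.radians(r[4]);e=np.array([np.cos(a),np.sin(a)]);n=np.array([-e[1],e[0]])
for m,p in dict(blue=[(172,297),(222,296),(228,369),(179,370)],yellow=[(296,291),(344,291),(346,364),(299,365)],red=[(417,292),(464,292),(463,363),(417,363)],white=[(540,296),(591,296),(586,368),(538,369)]).items():
    q=Q(p,.038);d=q[0]-r[0];print(m,'x',(d@e).round(4),'y',(d@n).round(4),'yaw',np.round(np.array(q[3:])-r[4],1),'size',np.round(q[1:3],4))
E
```

```text
rack (array([ 0.44374487, -0.01447269]), np.float64(0.12869520895948303), np.float64(0.3410215461816917), np.float64(-1.4299530305542025), np.float64(-1.9338704080885705))
blue x 0.0011 y -0.1251 yaw [-1.7  0.8] size [0.0528 0.0337]
yellow x -0.0021 y -0.0426 yaw [-0.8  0.2] size [0.0529 0.0323]
red x -0.0017 y 0.0385 yaw [ 0.8 -0.4] size [0.0512 0.0317]
white x 0.0024 y 0.1232 yaw [2.5 0.2] size [0.0528 0.0339]
```

All four are within about 4 mm of their bar centres, and the gripper is clear. Handing in.

```bash
python3 -c "
from rig import workorder
print(workorder.sign_off())"
```

```text
the job is handed in; nothing more can be done
None
```

All four moulds are on the cooling rack in reverse order, and I handed the job in at about 25 s. Left to right on the rack they are now white, red, yellow, blue; on the board they were blue, yellow, red, white.

- **Placement:** The last wrist-camera check put every mould label up, within 2.5 mm of its bar centre along the bar and 3.5 mm across. Yaw is within about 2.5° of the rack. The limits are 15 mm and 0.25 rad (about 14°).
- **Height and tilt:** I didn't measure these directly; in the last picture all four lie flat on their bars.
- **Carriers and bystanders:** In the last picture the red, yellow and blue carriers stand where they were. The white carrier is mostly hidden there, but it looked undisturbed just after its mould was lifted. I never reached near the tape, cutters, bottle or purple look-alike, but I didn't measure them again at the end.
- **Disagreements:**
  - The top camera put things about 4 mm further right than the wrist camera, so I used the wrist camera for both picking and placing.
  - The tool picked up a tilt of up to about 0.03 rad, which I compensated for.
  - The highest contact force I saw was about 15 N, when setting yellow down.

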